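Crack test of a weld: key in, trace the seam, store

TASK

Test the weld on the steel part: on the tester press the triangular key, then the bar-shaped key, then the cross-shaped key, one at a time and no other key. Then take the probe from its holder and run its sprung tip along the outer edge of the L-shaped weld, from the far end of the longer leg round the corner to the end of the shorter leg, slowly (about 3 cm a second) and with the tip lightly pushed in but never bottomed or dragged elsewhere. Hang the probe back in its holder, then press the large round key to store the result; leave the can, bottle and wooden blocks where they stand.

Things in the scene. Friction and masses are not known exactly. Their poses are not given: they have to be found in the camera images.
- tester: fixed grey console, 150 x 186 mm, top 40 mm above the bench; origin at the centre of its underside, x towards the black display strip at its far edge, z up. Six light keys on top in two rows of three, 56 mm apart along x and 58 mm along y (rows at x = -47 and 9 mm, columns at y = -58, 0, 58 mm); which key stands where differs each time, told only by shape; key tops 56 mm above the bench
- holder: sheet-metal stand of the probe, 70 x 74 mm foot, fixed; origin at the centre of its underside; its top plate (54 x 64 mm) is at 110 mm height on two side cheeks, with a round hole of 24 mm right through the middle, straight above the origin; the probe hangs there by its collar
- probe: loose pencil probe, 149 mm long, about 130 g, hung upright in the holder; origin at its tip's free end, z up along it. Steel tip with 6 mm ball; black shaft 9 to 14 mm thick (z 14 to 85 mm); collar 38 mm across (z 85 to 91); grey square grip 22 x 22 mm, faces across its x and y (z 91 to 149), taken across two flats at about z = 125. Hung up, the origin is 25 mm above the bench
- tip (a point): free end of the probe's sprung tip
- probe_tip (a joint): how far the sprung tip is pushed into the probe: 0 free, 0.010 m bottomed; 0.6 N to start, 2.6 N at the bottom
- welded_part: fixed dark steel plate 150 x 120 x 10 mm with a plate 90 x 66 x 12 mm on it (x -33..57, y -21..45 mm); origin: centre of the underside, z up. A bright L-shaped weld runs along two edges of the upper plate. The seam is the weld's outer edge, 6 mm off the upper plate, on the base plate's top: 75 mm along the part's -x, then 50 mm along its +y. Hexagon bolt head on the upper plate, 7 mm high
- seam0 (a point): start of the seam, on the longer leg, at (36, -27, 10) mm in the part's frame
- seam3 (a point): corner of the seam, at (-39, -27, 10) mm in the part's frame
- seam5 (a point): end of the seam, on the shorter leg, at (-39, 23, 10) mm in the part's frame
- triangle_top (a point): centre of the top face of the triangular key (equilateral triangle, corners 17 mm from its centre), 56 mm above the bench when up; moves with the key; its axes lie as the tester's
- triangle_key (a joint): travel of the triangular key (equilateral triangle, corners 17 mm from its centre), straight down against a spring: 0 up, 0.006 m fully down (2 N to start, 5 N fully down)
- bar_top (a point): centre of the top face of the long bar-shaped key (narrow bar, 9 x 34 mm), 56 mm above the bench when up; moves with the key; its axes lie as the tester's
- bar_key (a joint): travel of the long bar-shaped key (narrow bar, 9 x 34 mm), straight down against a spring: 0 up, 0.006 m fully down (2 N to start, 5 N fully down)
- cross_top (a point): centre of the top face of the cross-shaped key (plus sign, arms 9 mm wide, 30 mm across), 56 mm above the bench when up; moves with the key; its axes lie as the tester's
- cross_key (a joint): travel of the cross-shaped key (plus sign, arms 9 mm wide, 30 mm across), straight down against a spring: 0 up, 0.006 m fully down (2 N to start, 5 N fully down)
- big_round_top (a point): centre of the top face of the large round key (disc of 30 mm diameter), 56 mm above the bench when up; moves with the key; its axes lie as the tester's
- big_round_key (a joint): travel of the large round key (disc of 30 mm diameter), straight down against a spring: 0 up, 0.006 m fully down (2 N to start, 5 N fully down)
- small_round_key (a joint): travel of the small round key (disc of 14 mm diameter), straight down against a spring: 0 up, 0.006 m fully down (2 N to start, 5 N fully down)
- square_key (a joint): travel of the square key (square of 25 mm), straight down against a spring: 0 up, 0.006 m fully down (2 N to start, 5 N fully down)
- spray_can: spray can, 59 mm across, 198 mm high, standing loose behind the holder; a bystander, to be left alone; origin at the centre of its underside
- red_bottle: slim red bottle with a blue nozzle, 46 x 76 x 248 mm, standing loose at the back, right of the middle; a bystander, to be left alone; origin at the centre of its underside
- tall_block: wooden block 36 x 45 x 112 mm standing loose in front of the holder; a bystander, to be left alone; origin at the centre of its underside
- squat_block: wooden block 50 x 50 x 85 mm standing loose behind the holder, left of the can; a bystander, to be left alone; origin at the centre of its underside
There are look-alikes about, which are no part of the job. Leave any green look-alike of the probe alone. There is more than one size of the holder; the one meant has the size given above.

How it is judged (in metres and radians):
On the way, in this order (a step that is already met when the one before it is completed fails the run):
1. the triangular key pressed at least three quarters down (4.5 mm), all other keys up (value of joint triangle_key above 0.0045 m and value of joint each of bar_key, cross_key, big_round_key, small_round_key, square_key below 0.0015 m), for 0.05 s.
2. the long bar-shaped key pressed at least three quarters down (4.5 mm), all other keys up (value of joint bar_key above 0.0045 m and value of joint each of triangle_key, cross_key, big_round_key, small_round_key, square_key below 0.0015 m), for 0.05 s.
3. the cross-shaped key pressed at least three quarters down (4.5 mm), all other keys up (value of joint cross_key above 0.0045 m and value of joint each of triangle_key, bar_key, big_round_key, small_round_key, square_key below 0.0015 m), for 0.05 s.
4. the probe's tip pushed in lightly (0.5 mm or more) on the seam at the start, within 7 mm in the part's x and in its y (x of tip in the frame of welded_part between 0.029 and 0.043 m and y of tip in the frame of welded_part between -0.034 and -0.02 m and value of joint probe_tip above 0.0005 m), for 0.05 s.
5. the probe's tip pushed in lightly (0.5 mm or more) on the seam 25 mm along the longer leg, within 7 mm in the part's x and in its y (x of tip in the frame of welded_part between 0.004 and 0.018 m and y of tip in the frame of welded_part between -0.034 and -0.02 m and value of joint probe_tip above 0.0005 m), for 0.05 s.
6. the probe's tip pushed in lightly (0.5 mm or more) on the seam 50 mm along the longer leg, within 7 mm in the part's x and in its y (x of tip in the frame of welded_part between -0.021 and -0.007 m and y of tip in the frame of welded_part between -0.034 and -0.02 m and value of joint probe_tip above 0.0005 m), for 0.05 s.
7. the probe's tip pushed in lightly (0.5 mm or more) on the seam at the corner, within 7 mm in the part's x and in its y (x of tip in the frame of welded_part between -0.046 and -0.032 m and y of tip in the frame of welded_part between -0.034 and -0.02 m and value of joint probe_tip above 0.0005 m), for 0.05 s.
8. the probe's tip pushed in lightly (0.5 mm or more) on the seam 25 mm along the shorter leg, within 7 mm in the part's x and in its y (x of tip in the frame of welded_part between -0.046 and -0.032 m and y of tip in the frame of welded_part between -0.009 and 0.005 m and value of joint probe_tip above 0.0005 m), for 0.05 s.
9. the probe's tip pushed in lightly (0.5 mm or more) on the seam at the end, within 7 mm in the part's x and in its y (x of tip in the frame of welded_part between -0.046 and -0.032 m and y of tip in the frame of welded_part between 0.016 and 0.03 m and value of joint probe_tip above 0.0005 m), for 0.05 s.
10. the large round key pressed at least three quarters down, all other keys up, the probe in its holder (value of joint big_round_key above 0.0045 m and value of joint each of triangle_key, bar_key, cross_key, small_round_key, square_key below 0.0015 m and horizontal distance between probe and holder below 0.01 m and height (world z) of probe between 0.021 and 0.03 m and angle between probe's own z axis and vertical below 0.12 rad), for 0.05 s.
At the end, for the whole second after the job is handed in: After all stages: the probe hangs at rest and upright (tilt under 0.12 rad) in its holder, its axis within 10 mm of the hole's centre and its origin 21 to 30 mm above the bench; all six keys are up (within 1.5 mm) (horizontal distance between probe and holder below 0.01 m and height (world z) of probe between 0.021 and 0.03 m and angle between probe's own z axis and vertical below 0.12 rad and linear speed of probe below 0.02 m/s and value of joint each of triangle_key, bar_key, cross_key, big_round_key, small_round_key, square_key below 0.0015 m); the robot touches nothing.
It fails at once if the square or the small round key pressed (more than 2.5 mm), or two keys pressed at once (both more than 2.5 mm) (value of joint any of small_round_key, square_key above 0.0025 m or value of joint each of triangle_key, bar_key above 0.0025 m or value of joint each of triangle_key, cross_key above 0.0025 m or value of joint each of triangle_key, big_round_key above 0.0025 m or value of joint each of bar_key, cross_key above 0.0025 m or value of joint each of bar_key, big_round_key above 0.0025 m or value of joint each of cross_key, big_round_key above 0.0025 m).
It fails at once if the probe's tip pressed in (over 1.5 mm) anywhere more than 14 mm from the seam (value of joint probe_tip above 0.0015 m and not ((x of tip in the frame of welded_part between -0.053 and 0.056 m and y of tip in the frame of welded_part between -0.041 and -0.013 m) or (x of tip in the frame of welded_part between -0.053 and -0.025 m and y of tip in the frame of welded_part between -0.041 and 0.043 m))).
It fails at once if the tip moved at over 0.12 m/s while pressed on (over 1.5 mm) (value of joint probe_tip above 0.0015 m and linear speed of probe above 0.12 m/s).
It fails at once if the probe pressed until its sprung tip is nearly bottomed (9.3 of 10 mm) (value of joint probe_tip above 0.0093 m).
It fails at once if a bystander (spray can, red bottle, either wooden block) shifted more than 30 mm or tipped ((distance of spray_can from where it was at the start of the episode above 0.03 m or angle between spray_can's own z axis and vertical above 0.35 rad) or (distance of red_bottle from where it was at the start of the episode above 0.03 m or angle between red_bottle's own z axis and vertical above 0.35 rad) or (distance of tall_block from where it was at the start of the episode above 0.03 m or angle between tall_block's own z axis and vertical above 0.35 rad) or (distance of squat_block from where it was at the start of the episode above 0.03 m or angle between squat_block's own z axis and vertical above 0.35 rad)).
It also fails if it takes over 72 s, if anything falls off the work surface, if the arm or the gripper's body presses on something with over 40 N, if the wrist force passes 120 N, or if a joint passes its speed limit or range.

ROBOT

A 6-joint arm with a two-finger parallel gripper is mounted at the origin on a cart in front of the work surface, level with it; the furniture and walls round the work are solid. World frame = base frame: x ahead of the robot, y to its left, z up, the work surface at z = 0. Lengths are in mm, angles in rad, forces in N, time in s.
With the tool pointing down it reaches from about 275 to 750 mm from the base axis. Payload 10.2 kg.
Tool frame: the origin (TCP) lies at the very end of the fingers, on their centre line; the grasp point (between the pads) lies 19 mm behind it (ctrl.hold_point_z is the distance from the TCP to the grasp point, in mm); z points along the fingers, y is the direction in which the jaws open and shut (so a half turn about z gives the same grasp; the last joint's range is limited). The gripper opens to 85 mm and grips with 20 to 120 N. Pads are 22 mm wide; open, the fingers measure 114 mm over their backs; the gripper's body (76 mm by 85 mm) begins 54 mm behind the grasp point. The pads swing forward as they close: fully open they stand 13 mm farther back than shut.
Start: joints at [-1.403, 0.313, 1.498, -0, 1.331, -0.223], TCP at [199.975, -485.429, 231.294] pointing down, gripper open.
Joint ranges: [-2.94, 2.94], [-0.97, 2.17], [0.19, 2.56], [-1.23, 4.37], [0.02, 3.11], [-2.88, 2.88]. Speed limits (rad/s): [2.39, 2.39, 3.01, 3.14, 3.14, 3.14].

INTERFACE

Orientations are given as a unit quaternion [w, x, y, z].
In Python, from rig import readout, cams, workorder, spotter, ctrl gives the robot as it stands.
- The arm moves only by the tool step_arm, never from a script. Its argument "plan" is text: rows parted by semicolons, each of 5 numbers parted by spaces: the shift along the tool's x, y, z in cm, then the turn about the tool's z in degrees, then the opening in per cent of the stroke, from 0 (shut) to 100 (fully open). In form: x y z twist gripper; .... A call has 1 to 10 rows; each row is the pose to reach, as a shift and turn from the pose commanded when the call began, along the tool's axes at that moment; what a row does not reach only later rows make up. A row lasts 1/10 s, in which the tool goes at most 50 mm and 8.59 degrees, less where a joint would pass 70% of its speed; a pose out of reach is approached as far as the arm can. A call with a gripper value outside its range is refused whole. The fingers move at their own pace and stop on an object; "grip_force" is the grip in N (left out, the last holds). Time passes only in rows, so rows that repeat a pose let the fingers close. It gives the time, the measured TCP pose, the force and the opening at its end, in the units of the state.
- readout.sense(): the state, without advancing time (a new reading comes with each control period).
- cams.capture(name): name is "scene" or "top" or "wrist"; returns (picture, depth): 420x560x3 uint8, red, green, blue; 420x560 float32, mm along the optical axis (not along the pixel's ray), 0 where there is no reading.
- cams.camera_info(name): a dict with "vfov" (degrees; the focal length in pixels is half the picture's height over the tangent of half this angle, whatever the lens; pixels are square), "cx", "cy" (the principal point, pixels), "rvec" (rotation vector, rad) and "tvec" (3), from world to camera coordinates, as OpenCV has them. Camera axes: x right, y down, z forward; pixel columns grow to the right and rows downward; lengths in mm; the calibration is good to about 2 mm. A picture is of the moment at which its call begins: read the wrist's pose just before it. camera_info takes no time and is no camera call; for the wrist camera it gives the pose at the moment of the call.
- workorder.finish_job(): hands the job in, once; it reports no verdict.
Trained networks look in the newest picture that a camera, given by its name, has taken for a name from the list of things; names that differ only in an ending like _2 or _b are one class to them, and where a whole thing is asked for, a point or a joint stands for the part that bears it (a point fixed in the world has none). Each returns a list of dicts, best first, with "conf" (0 to 1); they miss things now and then, are a little off and sometimes report something else, mostly with a low value. They report only what shows in the picture. A call takes as long as a camera call. They do not tell look-alikes from the thing itself.
- spotter.regions_of(camera, target): "pixels" (420x560 bool, what is visible of it) and "extent" ([centre column, centre row, width, height] in pixels, round what is visible of it).
The state is a dict: "time_s": time; "joints": joint angles; "dq": joint speeds; "tau": joint torques, N m; "eef_pos": TCP position; "ee_rot": TCP orientation; "force": force on the tool from outside, world axes, zero at the start; "wrist_torque": the same for the moment, N m; "grip_width": opening from 0.0 (shut) to 1.0 (fully open).
Only numpy, scipy, OpenCV 4.12 (cv2) and the standard library are available. Lean on these libraries where they do the work, as an engineer would, in place of code of your own. Each camera call takes 0.05 s, during which the arm holds its last target. There are 200 camera calls.

## Working session

There is one attempt and no reset: what is moved stays moved. The work goes in short steps, Python scripts to look and compute and a tool call to move; the robot and the scene stay as the last step left them, time stands still between calls to the robot, and variables do not carry over. Pictures are saved under pics/ and viewed, about 8 in all and at most 12, crops included, and the job is handed in when it is done.

Besides the shell and the picture viewer there is one more tool, called after "Request:" by a JSON object that holds its "method" and its "body". step_arm: Moves the arm, as the interface text tells. Its arguments: {"type":"object","properties":{"plan":{"type":"string"},"grip_force":{"type":"number"}},"required":["plan"]}

```bash
mkdir -p pics; ls; cat > h.py <<'E'
import numpy as np, cv2
from rig import readout, cams, workorder, spotter, ctrl
from scipy.spatial.transform import Rotation as R
def info(n):
    i=cams.camera_info(n); f=210/np.tan(np.radians(i['vfov'])/2)
    return f,i['cx'],i['cy'],cv2.Rodrigues(np.array(i['rvec'],float))[0],np.array(i['tvec'],float).ravel()
def cloud(d,I):
    f,cx,cy,Rm,t=I; v,u=np.mgrid[:d.shape[0],:d.shape[1]]
    P=np.stack([(u-cx)/f*d,(v-cy)/f*d,d],-1)
    return (P-t)@Rm
def atz(u,v,z,I):
    f,cx,cy,Rm,t=I; r=np.array([(u-cx)/f,(v-cy)/f,1])@Rm; c=-t@Rm
    return c+r*(z-c[2])/r[2]
def proj(p,I):
    f,cx,cy,Rm,t=I; q=np.array(p,float)@Rm.T+t
    return q[...,:2]/q[...,2:]*f+[cx,cy]
def save(n,p): cv2.imwrite('pics/'+n,p[...,::-1])
E
python3 - <<'E'
from h import *
print(readout.sense())
ims=[]
for n in ['scene','top']:
    p,d=cams.capture(n); I=info(n); np.savez(n+'.npz',p=p,d=d); save(n+'.png',p)
    print(n,cams.camera_info(n),'cam at',-I[4]@I[3], 'nodepth',(d==0).mean())
    for t in ['tester','holder','probe','welded_part','triangle_top','bar_top','cross_top','big_round_top','small_round_key','square_key','spray_can','red_bottle','tall_block','squat_block']:
        print(t,[(np.round(r['extent']).tolist(),round(r['conf'],2)) for r in spotter.regions_of(n,t)][:4])
E
```

```text
pics
{'time_s': 0.0, 'joints': array([-1.40338571e+00,  3.13475135e-01,  1.49844228e+00,  7.75166226e-06,
        1.33097687e+00, -2.23390613e-01]), 'dq': array([-0.00185549, -0.0010102 , -0.00111089,  0.00176789,  0.00116381,
       -0.00022668]), 'tau': array([-4.43851977e-04, -4.12268078e+01, -2.59740704e+01, -2.56997337e-04,
        4.15067916e-03, -1.18862795e-05]), 'eef_pos': array([ 199.93997397, -485.16433572,  230.72025059]), 'ee_rot': array([-6.50458621e-04,  9.80969937e-01,  1.94158593e-01,  2.19768765e-05]), 'force': array([-0.69086928, -0.00245052, -0.89668803]), 'wrist_torque': array([-0.00162729,  0.0465579 , -0.02895594]), 'grip_width': 1.000922765169075}
scene {'vfov': 55.33933133152044, 'cx': 277.1912771239886, 'cy': 208.1640459660828, 'rvec': array([ 1.9760746 , -0.45525975,  0.30666109]), 'tvec': array([-481.29828317,  146.25482981,  824.38097325])} cam at [ 121.29682356 -821.81016479  492.50140643] nodepth 0.003864795918367347
tester [([325.0, 288.0, 107.0, 81.0], 0.94), ([344.0, 288.0, 16.0, 17.0], 0.49)]
holder [([244.0, 199.0, 13.0, 28.0], 0.81), ([272.0, 212.
[... 1056 characters left out ...]
34.0, 16.0, 17.0], 0.51)]
welded_part [([174.0, 254.0, 51.0, 65.0], 0.95)]
triangle_top [([421.0, 244.0, 12.0, 10.0], 0.46), ([370.0, 263.0, 13.0, 5.0], 0.2)]
bar_top [([370.0, 263.0, 15.0, 12.0], 0.52)]
cross_top [([255.0, 193.0, 26.0, 30.0], 0.44)]
big_round_top [([396.0, 243.0, 15.0, 11.0], 0.58)]
small_round_key [([394.0, 246.0, 82.0, 65.0], 0.21)]
square_key [([392.0, 265.0, 14.0, 14.0], 0.69)]
spray_can [([297.0, 186.0, 24.0, 40.0], 0.87), ([293.0, 286.0, 19.0, 24.0], 0.52)]
red_bottle [([361.0, 161.0, 42.0, 32.0], 0.86), ([296.0, 187.0, 27.0, 37.0], 0.31)]
tall_block [([293.0, 285.0, 26.0, 23.0], 0.9)]
squat_block [([255.0, 194.0, 24.0, 27.0], 0.7), ([278.0, 235.0, 11.0, 13.0], 0.38)]
```

```bash
python3 - <<'E'
from h import *
p=cv2.imread('pics/top.png')[130:330,130:460]; cv2.imwrite('pics/top_c.png',cv2.resize(p,(792,480),interpolation=cv2.INTER_CUBIC))
D=np.load('top.npz'); P=cloud(D['d'],info('top'))
for u,v in [(277,238),(231,248),(278,234),(258,274),(174,254),(392,247),(297,186),(361,161),(293,285),(255,194)]: print(u,v,np.round(P[v,u]))
E
```

```text
277 238 [508.   5. 163.]
231 248 [488. 120.   3.]
278 234 [515.   3. 179.]
258 274 [431.  45. 152.]
174 254 [473. 256.  24.]
392 247 [ 492. -272.   43.]
297 186 [616. -37. 182.]
361 161 [ 674. -175.  168.]
293 285 [406. -31. 113.]
255 194 [613.  57.  86.]
```

View pics/top_c.png

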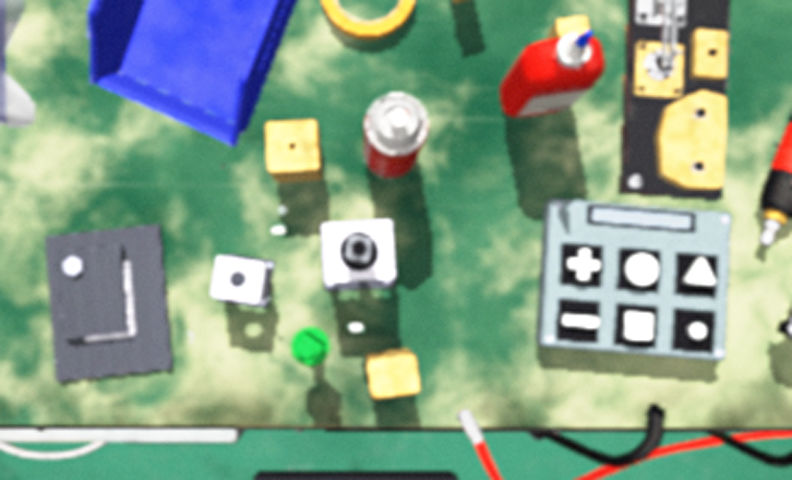

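View pics/scene.png

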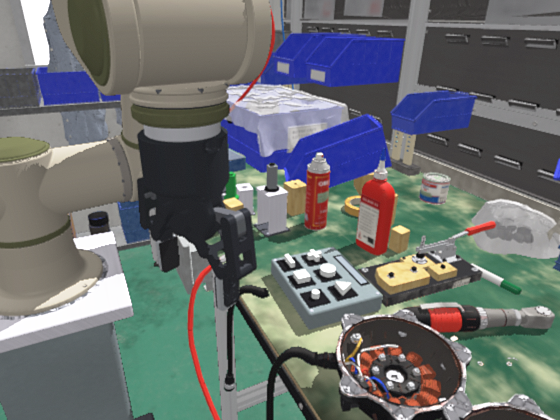

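The top view shows these items (full-picture pixels = crop/2.4 + 130):
- **Tester keys:** cross (373,240), big round (397,242), triangle (422,243), bar (372,264), square (396,266), small round (420,267).
- **Probe candidates:** grey grip in the large holder (279,235), and the green look-alike (259,274).
- **Holder candidates:** large with the probe (279,236), and small and empty (230,247).

I choose the grey probe in the large holder. The weld's long leg runs from (182,234) to (185,270), and the short leg goes to (161,272). The scene view agrees.

```bash
python3 - <<'E'
from h import *
s=readout.sense(); I=info('wrist'); q=s['ee_rot']; T=R.from_quat([*q[1:],q[0]]).as_matrix()
c=-I[4]@I[3]; print('cam in tool',(c-s['eef_pos'])@T,'axes cam in tool\n',np.round(I[3]@T,3),I[0])
print('tool axes in world (cols)\n',np.round(T,3))
d=np.array([450,-272,300])-s['eef_pos']; print(d@T/10)
E
```

```text
cam in tool [  69.84843749   -0.54129296 -143.38598672] axes cam in tool
 [[-0.     1.    -0.001]
 [-0.961 -0.001 -0.276]
 [-0.276  0.001  0.961]] 327.0686650463032
tool axes in world (cols)
 [[ 0.925  0.381 -0.   ]
 [ 0.381 -0.925  0.   ]
 [-0.    -0.    -1.   ]]
[ 31.24704706 -10.20928296  -6.87254446]
```

Request:
{"method": "step_arm", "body": {"plan": "4.6 -1 0 3 0; 9.2 -2 0 6 0; 13.8 -3 0 9 0; 18.4 -4 0 12 0; 23 -5 0 16 0; 27.6 -6 0 19 0; 32.2 -7 0 22 0; 36.8 -7.9 0 25.8 0; 36.8 -7.9 0 25.8 0; 36.8 -7.9 0 25.8 0"}}

```text
time_s: 2.5
eef_pos: [510.4, -271.7, 231.0]
ee_rot: [-0.0, 1.0, -0.029, -0.0]
force: [-0.9, -0.4, 0.5]
grip_width: 0.001
```

```bash
python3 - <<'E'
from h import *
s=readout.sense(); I=info('wrist'); p,d=cams.capture('wrist'); np.savez('w1.npz',p=p,d=d,I=np.array(I,dtype=object)); save('w1.png',p)
print(s['time_s'],s['eef_pos'],s['ee_rot'],s['dq'].max(),s['grip_width'],s['force'])
P=cloud(d,I)
# key tops: bright and 50<z<62 within the tester
m=((P[...,2]>51)&(P[...,2]<62)&(p.min(-1)>120)).astype(np.uint8)
n,l,st,c=cv2.connectedComponentsWithStats(m)
for i in range(1,n):
    if st[i,4]>60:
        q=P[l==i]; r=cv2.minAreaRect(q[:,:2].astype(np.float32)); print(np.round(c[i]),st[i,4],np.round(np.median(q,0),1),'ctr',np.round(r[0],1),'sz',np.round(r[1],1),r[2])
for t in ['triangle_top','bar_top','cross_top','big_round_top','small_round_key','square_key']:
    print(t,[(np.round(r['extent']).tolist(),round(r['conf'],2)) for r in spotter.regions_of('wrist',t)][:3])
E
```

```text
2.5 [ 510.44712815 -271.6665149   230.9714292 ] [-5.22368151e-05  9.99590062e-01 -2.86290212e-02 -2.90421153e-04] 0.016117025321467977 0.0006544813046049524 [-0.87367566 -0.43745447  0.45237214]
[483.  51.] 1067 [ 620.4 -457.3   54.2] ctr [ 619.9 -457.4] sz [12.9 68.3] 65.96668243408203
[238. 186.] 479 [ 509.7 -225.8   56.5] ctr [ 509.  -225.4] sz [26.1 26.7] 39.36097717285156
[296. 187.] 690 [ 505.  -283.3   56.7] ctr [ 504.5 -283.4] sz [28.9 29.3] 76.35089111328125
[353. 189.] 410 [ 499.5 -340.5   56.6] ctr [ 498.1 -337.3] sz [28.6 25. ] 25.860342025756836
[295. 237.] 440 [ 452.7 -280.8   56.6] ctr [ 448.9 -278.7] sz [24.8 25.5] 84.40380096435547
[239. 238.] 300 [ 454.5 -221.5   56.4] ctr [ 453.8 -221.5] sz [33.3  9.5] 84.79560852050781
[349. 240.] 150 [ 445.5 -336.2   56.5] ctr [ 444.4 -336.2] sz [13.  13.5] 89.28497314453125
[472. 240.] 107 [ 441.4 -461.4   59.8] ctr [ 438.5 -463.6] sz [13.2 17.4] 57.44646072387695
[487. 272.] 72 [ 400.2 -483.3   57.5] ctr [ 399.9 -484.3] sz [19.2  4. ] 57.72159957885742
[ 77. 274.] 63 [422.4 -43.4  56.3] ctr [422.3 -42.6] sz [ 1.1 18.9] 7.943534851074219
triangle_top [([352.0, 185.0, 28.0, 27.0], 0.9)]
bar_top [([241.0, 238.0, 32.0, 12.0], 0.82)]
cross_top [([238.0, 183.0, 30.0, 28.0], 0.64)]
big_round_top [([297.0, 189.0, 29.0, 30.0], 0.76), ([238.0, 188.0, 32.0, 29.0], 0.38)]
small_round_key [([348.0, 239.0, 11.0, 16.0], 0.5)]
square_key [([295.0, 239.0, 28.0, 27.0], 0.64)]
```

View pics/w1.png

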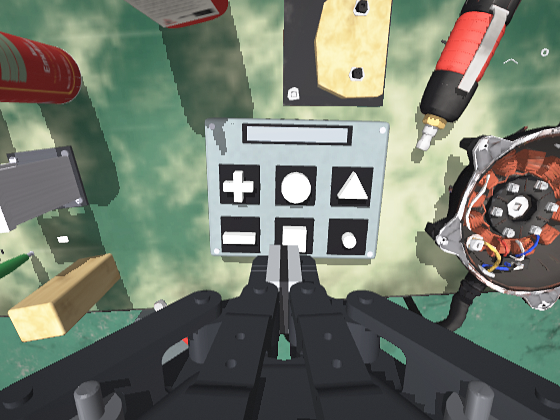

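The wrist view confirms the keys: cross (238,185), big round (296,188), triangle (352,187), bar (239,238), square (294,238), small round (349,240). Their height of 56.5 mm and spacing also match. Next I press the triangle at (500,-341).

Request:
{"method": "step_arm", "body": {"plan": "-0.64 6.98 4 0 0; -0.64 6.98 8 0 0; -0.64 6.98 12 0 0; -0.64 6.98 15 0 0; -0.64 6.98 16.6 0 0; -0.64 6.98 17.2 0 0; -0.64 6.98 17.6 0 0; -0.64 6.98 17.9 0 0; -0.64 6.98 18.1 0 0; -0.64 6.98 18.1 0 0"}}

```text
time_s: 3.85
eef_pos: [499.8, -341.9, 51.2]
ee_rot: [0.001, 1.0, -0.03, 0.0]
force: [-1.6, 0.4, 4.2]
grip_width: 0.001
```

Request:
{"method": "step_arm", "body": {"plan": "0 0 0.1 0 0; 0 0 0.15 0 0; 0 0 0.15 0 0; 0 0 -2 0 0; 0 0 -4 0 0; -2 -4 -4 0 0; -4 -8 -4 0 0; -5.3 -11.7 -4 0 0; -5.3 -11.7 -3 0 0; -5.3 -11.7 -3 0 0"}}

```text
time_s: 4.85
eef_pos: [453.6, -221.0, 79.7]
ee_rot: [-0.0, 1.0, -0.029, -0.0]
force: [0.2, 0.2, -0.1]
grip_width: -0.001
```

```bash
python3 - <<'E'
from h import *
print({k:np.round(v,3) for k,v in readout.sense().items() if k in('eef_pos','ee_rot','force')})
E
```

```text
{'eef_pos': array([ 453.578, -220.973,   79.717]), 'ee_rot': array([-0.   ,  1.   , -0.029, -0.   ]), 'force': array([ 0.227,  0.233, -0.08 ])}
```

Request:
{"method": "step_arm", "body": {"plan": "0 0 1.5 0 0; 0 0 2 0 0; 0 0 2.4 0 0; 0 0 2.7 0 0; 0 0 2.9 0 0; 0 0 3.0 0 0; 0 0 3.1 0 0; 0 0 3.1 0 0; 0 0 3.1 0 0"}}

```text
time_s: 5.75
eef_pos: [453.9, -222.1, 50.0]
ee_rot: [0.001, 1.0, -0.03, 0.0]
force: [-3.5, -2.8, 7.4]
grip_width: 0.001
```

Request:
{"method": "step_arm", "body": {"plan": "0 0 -2 0 0; 0 0 -3 0 0; 3 0.1 -3 0 0; 5.5 0.1 -3 0 0; 5.5 0.1 -2 0 0; 5.5 0.1 -1.2 0 0; 5.5 0.1 -0.6 0 0; 5.5 0.1 -0.2 0 0; 5.5 0.1 0 0 0; 5.5 0.1 0 0 0"}}

```text
time_s: 6.75
eef_pos: [507.7, -225.4, 50.0]
ee_rot: [-0.0, 1.0, -0.03, -0.001]
force: [-6.6, 5.4, 10.2]
grip_width: -0.001
```

Request:
{"method": "step_arm", "body": {"plan": "5.5 0 0 0 0; 0 0 -4 0 0; 0 0 -9 0 0; 0 0 -14 0 0; 0 0 -19 0 0; -1 -4 -22 0 30; -3 -9 -24 0 60; -5 -13 -25 0 100; -6 -17 -25 0 100; -7 -21.6 -25 0 100"}}

```text
time_s: 7.75
eef_pos: [450.4, -4.6, 300.0]
ee_rot: [0.0, 1.0, -0.03, 0.001]
force: [0.6, 0.6, 0.4]
grip_width: 0.848
```

In that call my first row wrongly repeated the 5.5 cm shift, so the closed fingers slid forward off the cross key before lifting. No other key lies that way, only the display strip. I'll look at the holder now and check the tester again later.

```bash
python3 - <<'E'
from h import *
s=readout.sense(); I=info('wrist'); p,d=cams.capture('wrist'); np.savez('w2.npz',p=p,d=d,I=np.array(I,dtype=object)); save('w2.png',p)
print(s['time_s'],s['eef_pos'],s['ee_rot'],s['joints'])
P=cloud(d,I)
for lo,hi in [(165,185),(106,118),(140,160)]:
    m=((P[...,2]>lo)&(P[...,2]<hi)).astype(np.uint8); n,l,st,c=cv2.connectedComponentsWithStats(m)
    for i in range(1,n):
        if st[i,4]>60 and st[i,4]<20000:
            q=P[l==i]; r=cv2.minAreaRect(q[:,:2].astype(np.float32)); print(lo,np.round(c[i]),st[i,4],np.round(np.median(q,0),1),'ctr',np.round(r[0],1),'sz',np.round(r[1],1),r[2], p[l==i].mean(0).round())
for t in ['probe','holder','welded_part']:
    print(t,[(np.round(r['extent']).tolist(),round(r['conf'],2)) for r in spotter.regions_of('wrist',t)][:3])
E
```

```text
7.75 [450.38794499  -4.6228148  300.00703859] [ 2.37738741e-04  9.99540854e-01 -3.02836807e-02  9.60879785e-04] [-2.71429159e-01  1.00140974e-01  1.58140627e+00 -2.80130681e-06
  1.45806571e+00  1.35994413e+00]
165 [274. 113.] 779 [518.4  -1.3 175. ] ctr [518.2  -1.2] sz [22.  21.9] 81.02668762207031 [134. 134. 139.]
106 [302.  11.] 185 [603.  -29.8 111.9] ctr [607.1 -32.9] sz [47.8 13.3] 85.20497131347656 [113.  50.  47.]
106 [276. 111.] 2922 [520.9  -2.2 110.8] ctr [518.7  -0.8] sz [54.  63.9] 3.7273247241973877 [227. 227. 228.]
106 [243. 194.] 65 [438.5  38.6 111.8] ctr [437.5  38.5] sz [21.6  2.1] 55.77533721923828 [ 61. 138.  77.]
106 [313. 221.] 1362 [404.7 -33.9 112.5] ctr [403.3 -34. ] sz [35.7 45. ] 8.086374282836914 [248. 240. 189.]
140 [307.   2.] 177 [601.4 -32.4 146.9] ctr [602.7 -32.5] sz [30.   4.7] 85.06404113769531 [108.  49.  36.]
140 [234. 212.] 558 [431.1  43.  149.4] ctr [429.   44.2] sz [21.9 22.6] 55.565834045410156 [ 90. 196. 111.]
probe [([240.0, 205.0, 40.0, 44.0], 0.84), ([278.0, 112.0, 38.0, 42.0], 0.68)]
holder [([273.0, 110.0, 70.0, 63.0], 0.88), ([182.0, 139.0, 58.0, 43.0], 0.7), ([514.0, 157.0, 33.0, 21.0], 0.46)]
welded_part [([85.0, 160.0, 125.0, 126.0], 0.96)]
```

View pics/w2.png

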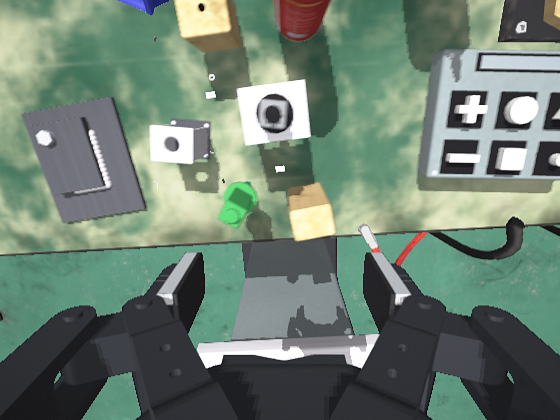

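The wrist view shows the grey probe's grip at (274,113) in the large holder. The holder's top plate measures 54x64 mm, so it is the right size. The green look-alike is at (238,203), and the small holder is at (182,140). The grip top is at z=175 (expected 174) and is centred in the hole. I'll take a closer second view.

Request:
{"method": "step_arm", "body": {"plan": "1 -0.2 1 0 100; 2 -0.3 3 0 100; 2.5 -0.4 4 0 100; 2.5 -0.4 4 0 100; 2.5 -0.4 4 0 100"}}

```text
time_s: 8.45
eef_pos: [476.8, -4.0, 259.3]
ee_rot: [-0.0, 1.0, -0.03, -0.0]
force: [0.5, -0.6, 0.8]
grip_width: 1.003
```

```bash
python3 - <<'E'
from h import *
s=readout.sense(); I=info('wrist'); p,d=cams.capture('wrist'); np.savez('w3.npz',p=p,d=d,I=np.array(I,dtype=object)); save('w3.png',p)
print(s['time_s'],s['eef_pos'],s['ee_rot'],s['grip_width'])
P=cloud(d,I)
for lo,hi in [(168,180),(106,116)]:
    m=((P[...,2]>lo)&(P[...,2]<hi)).astype(np.uint8); n,l,st,c=cv2.connectedComponentsWithStats(m)
    for i in range(1,n):
        if st[i,4]>100 and np.hypot(*(np.median(P[l==i],0)[:2]-[518,0]))<40:
            q=P[l==i]; r=cv2.minAreaRect(q[:,:2].astype(np.float32)); print(lo,np.round(c[i]),st[i,4],np.round(np.median(q,0),1),'ctr',np.round(r[0],1),'sz',np.round(r[1],1),r[2])
# weld part from w2 & w3
for nm in ['w2','w3']:
    D=np.load(nm+'.npz',allow_pickle=True); I=tuple(D['I']); P=cloud(D['d'],I)
    reg=(abs(P[...,0]-475)<110)&(abs(P[...,1]-262)<95)
    for lo,hi in [(6,13),(18,25)]:
        m=(reg&(P[...,2]>lo)&(P[...,2]<hi)).astype(np.uint8); m=cv2.morphologyEx(m,cv2.MORPH_OPEN,np.ones((3,3))); n,l,st,c=cv2.connectedComponentsWithStats(m); i=1+np.argmax(st[1:,4])
        q=P[l==i]; r=cv2.minAreaRect(q[:,:2].astype(np.float32)); print(nm,lo,st[i],np.round(np.median(q,0),1),'ctr',np.round(r[0],1),'sz',np.round(r[1],1),r[2])
c=cv2.resize(p[60:220,190:350],(640,640),interpolation=cv2.INTER_CUBIC); save('w3c.png',c)
E
```

```text
8.45 [476.81636985  -4.03284682 259.3209142 ] [-1.85648835e-05  9.99545935e-01 -3.01312739e-02 -1.75145611e-04] 1.002675474853329
168 [276. 152.] 981 [519.1  -1.4 174.9] ctr [518.3  -1.2] sz [21.9 22. ] 81.44793701171875
106 [277. 140.] 2956 [524.1  -1.4 110.7] ctr [518.6  -0.7] sz [54.2 64.1] 3.641449451446533
w2 6 [  23   96  124  126 6124] [466.3 231.7  10.4] ctr [469.8 257.1] sz [150.1 121.8] 6.579168319702148
w2 18 [  32  117   73   77 3463] [479.8 267.1  22.4] ctr [480.2 270.2] sz [90.3 67.4] 6.319027900695801
w3 6 [   3  118  135  133 6956] [468.  231.2  10.4] ctr [469.6 257.2] sz [150.2 121.9] 6.408819198608398
w3 18 [  13  140   80   82 4001] [480.1 266.8  22.4] ctr [480.4 270.1] sz [89.9 67.4] 6.369738578796387
```

View pics/w3c.png

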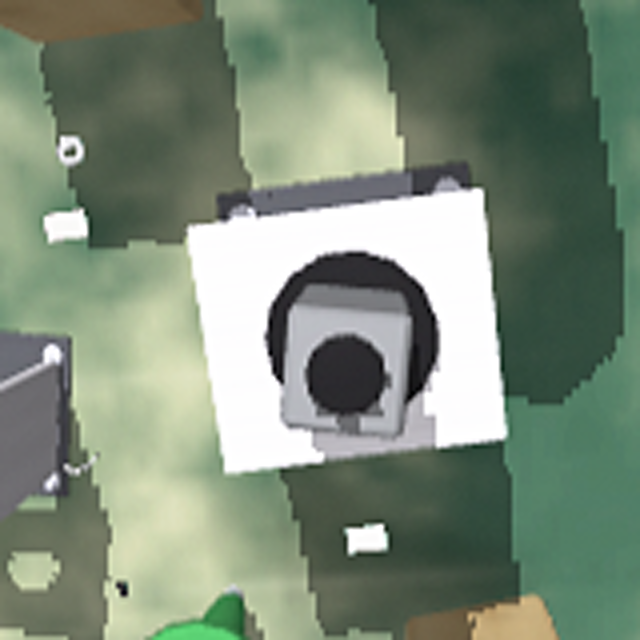

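The crop confirms the grey square grip in the large plate, centred at (518.3,-1.2) with its top at z=174.9 and yaw about -8.5°. Both wrist views agree to 0.2 mm. The part is at (469.7,257.2) with yaw 6.4°.

Request:
{"method": "step_arm", "body": {"plan": "3 -0.4 0 5 100; 4.12 -0.53 1 5.1 100; 4.12 -0.53 4 5.1 100; 4.12 -0.53 7 5.1 100; 4.12 -0.53 9.5 5.1 100; 4.12 -0.53 11.5 5.1 100; 4.12 -0.53 12.4 5.1 100; 4.12 -0.53 12.8 5.1 100; 4.12 -0.53 12.8 5.1 100; 4.12 -0.53 12.8 5.1 100"}}

```text
time_s: 9.5
eef_pos: [518.6, -0.8, 132.4]
ee_rot: [0.0, 0.997, -0.074, 0.001]
force: [0.4, -0.1, 0.6]
grip_width: 1.002
```

Request:
{"method": "step_arm", "body": {"plan": "0 0 0.1 0 20; 0 0 0.1 0 10; 0 0 0.1 0 10; 0 0 0.1 0 0; 0 0 0.1 0 0; 0 0 0.1 0 0; 0 0 0.1 0 0; 0 0 0.1 0 0; 0 0 0.1 0 0; 0 0 0.1 0 0", "grip_force": 40}}

```text
time_s: 10.5
eef_pos: [518.2, -0.7, 130.4]
ee_rot: [-0.0, 0.997, -0.074, 0.0]
force: [-0.4, 0.4, 3.9]
grip_width: 0.253
```

Request:
{"method": "step_arm", "body": {"plan": "0 0 -1 0 0; 0 0 -3 0 0; 0 0 -5 0 0; 0 0 -7 0 0; 0 0 -9 0 0; 0 0 -10.5 0 0; 0 0 -11 0 0; 0 0 -11 0 0"}}

```text
time_s: 11.3
eef_pos: [518.2, -0.7, 240.7]
ee_rot: [0.0, 0.997, -0.074, 0.0]
force: [0.2, 0.5, -1.3]
grip_width: 0.248
```

Request:
{"method": "step_arm", "body": {"plan": "-0.4 -2 0 0 0; -1 -5.5 0 0 0; -1.9 -9.5 0 0 0; -2.6 -13.5 0 0 0; -3.4 -17.5 0 0 0; -4.1 -21 0 0 0; -4.43 -23.1 0 0 0; -4.43 -23.1 1 0 0; -4.43 -23.1 3 0 0; -4.43 -23.1 3 0 0"}}

```text
time_s: 12.3
eef_pos: [507.1, 233.2, 206.8]
ee_rot: [0.001, 0.997, -0.074, -0.003]
force: [-0.4, -1.1, -2.0]
grip_width: 0.255
```

```bash
python3 - <<'E'
from h import *
s=readout.sense(); print({k:np.round(v,4) for k,v in s.items() if k in('time_s','eef_pos','ee_rot','force','grip_width')})
I=info('wrist'); p,d=cams.capture('wrist'); save('w4.png',p); np.savez('w4.npz',p=p,d=d,I=np.array(I,dtype=object))
p,d=cams.capture('scene'); save('s4.png',p); cv2.imwrite('pics/s4c.png',cv2.resize(p[150:250,180:320,::-1],(784,560)))
E
python3 - <<'E'
import cv2
a=cv2.imread('pics/w4.png');b=cv2.imread('pics/s4.png')
cv2.imwrite('pics/m4.png',cv2.resize(cv2.hconcat([a,b]),(800,300),interpolation=cv2.INTER_AREA))
E
```

```text
{'time_s': np.float64(12.3), 'eef_pos': array([507.1141, 233.2411, 206.8444]), 'ee_rot': array([ 0.0011,  0.9972, -0.0744, -0.0031]), 'force': array([-0.4001, -1.0885, -2.0049]), 'grip_width': np.float64(0.2545)}
```

View pics/w4.png

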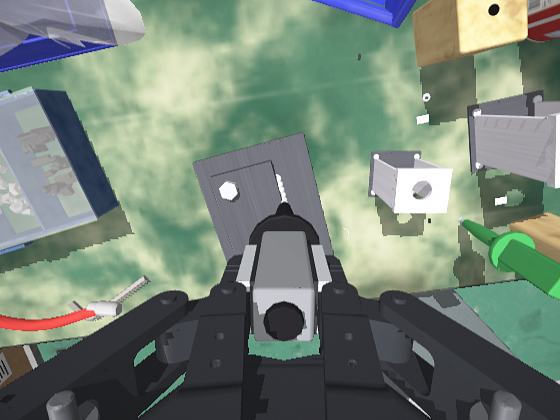

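The probe is held straight and its tip shows near (285,207). The weld's far end is just beyond it at (280,180). I'll check the tip against its predicted position.

```bash
python3 - <<'E'
from h import *
s=readout.sense(); q=s['ee_rot']; T=R.from_quat([*q[1:],q[0]]).as_matrix()
I=info('wrist'); p,d=cams.capture('wrist'); save('w5.png',p)
tip=s['eef_pos']+T@[0,0,105.4]; print(s['eef_pos'],tip,'pred px',proj(tip,I), 'collar',proj(s['eef_pos']+T@[0,0,17],I))
P=cloud(d,I)
for v in range(200,222,2): print(v,[(u,round(float(P[v,u,2]))) for u in range(274,298,3)])
for v in range(196,206): print(v, P[v,278:292,2].round().astype(int).tolist(), P[v,285].round(1))
E
```

```text
[508.37485866 233.53712456 209.87337788] [508.22382869 233.48633608 104.47349832] pred px [283.70080074 201.63069578] collar [283.91817383 246.57989916]
200 [(274, 22), (277, 23), (280, 21), (283, 109), (286, 108), (289, 10), (292, 10), (295, 12)]
202 [(274, 22), (277, 22), (280, 23), (283, 122), (286, 123), (289, 11), (292, 9), (295, 10)]
204 [(274, 23), (277, 22), (280, 126), (283, 129), (286, 129), (289, 122), (292, 10), (295, 11)]
206 [(274, 23), (277, 22), (280, 134), (283, 137), (286, 136), (289, 132), (292, 11), (295, 11)]
208 [(274, 23), (277, 134), (280, 143), (283, 146), (286, 144), (289, 140), (292, 11), (295, 12)]
210 [(274, 23), (277, 141), (280, 149), (283, 150), (286, 150), (289, 146), (292, 11), (295, 11)]
212 [(274, 23), (277, 148), (280, 152), (283, 192), (286, 191), (289, 152), (292, 146), (295, 11)]
214 [(274, 193), (277, 193), (280, 196), (283, 196), (286, 196), (289, 194), (292, 193), (295, 192)]
216 [(274, 195), (277, 195), (280, 196), (283, 196), (286, 196), (289, 196), (292, 196), (295, 194)]
218 [(274, 197), (277, 196), (280, 196), (283, 195), (286, 196), (2
[... 296 characters left out ...]

198 [23, 22, 22, 22, 16, 14, 14, 14, 12, 10, 10, 12, 11, 10] [486.8 235.1  14.1]
199 [23, 23, 23, 23, 20, 108, 108, 108, 14, 12, 13, 9, 10, 10] [511.  232.  107.6]
200 [23, 23, 21, 22, 109, 109, 110, 109, 108, 12, 11, 10, 12, 10] [510.6 232.1 108.9]
201 [24, 22, 22, 109, 111, 112, 120, 112, 111, 109, 10, 11, 12, 11] [510.6 232.1 111.7]
202 [23, 22, 23, 120, 121, 122, 124, 122, 123, 121, 10, 11, 11, 12] [512.7 231.9 122.1]
203 [24, 22, 122, 124, 126, 127, 128, 126, 126, 125, 122, 11, 12, 11] [513.  231.9 125.6]
204 [23, 121, 126, 129, 129, 129, 131, 130, 129, 128, 127, 122, 10, 11] [513.5 231.8 130.1]
205 [23, 127, 132, 133, 133, 134, 135, 133, 133, 133, 131, 126, 10, 10] [513.7 231.8 133.3]
```

Request:
{"method": "step_arm", "body": {"plan": "0.05 0.1 2 0 0; 0.05 0.1 5 0 0; 0.05 0.1 7.5 0 0; 0.05 0.1 8.7 0 0; 0.05 0.1 9.1 0 0; 0.05 0.1 9.3 0 0; 0.05 0.1 9.5 0 0; 0.05 0.1 9.6 0 0; 0.05 0.1 9.7 0 0; 0.05 0.1 9.7 0 0"}}

```text
time_s: 13.45
eef_pos: [509.1, 233.3, 113.7]
ee_rot: [-0.0, 0.997, -0.074, 0.001]
force: [-0.4, -0.6, -1.4]
grip_width: 0.256
```

```bash
cat > st.py <<'E'
from h import *
s=readout.sense(); q=s['ee_rot']; T=R.from_quat([*q[1:],q[0]]).as_matrix()
a=np.radians(6.4); tip=s['eef_pos']+T@[0,0,105.4]; r=tip-[469.7,257.15,0]
print(round(float(s['time_s']),2),'tcp',s['eef_pos'].round(2),'F',s['force'].round(2),'part xy',np.round([r[0]*np.cos(a)+r[1]*np.sin(a),-r[0]*np.sin(a)+r[1]*np.cos(a)],1),'press',round(10-float(tip[2]),2),'tilt',np.round(T[:2,2],4),'gw',round(float(s['grip_width']),3))
E
python3 st.py
```

```text
13.45 tcp [509.11 233.34 113.69] F [-0.37 -0.64 -1.45] part xy [ 36.6 -28. ] press 1.71 tilt [0.0011 0.0002] gw 0.256
```

Request:
{"method": "step_arm", "body": {"plan": "0 0.05 0.08 0 0; 0 0.1 0.16 0 0; 0 0.1 0.2 0 0; 0 0.1 0.2 0 0"}}

```text
time_s: 13.85
eef_pos: [508.7, 232.2, 111.3]
ee_rot: [-0.0, 0.997, -0.074, 0.0]
force: [0.3, 0.0, -0.2]
grip_width: 0.25
```

```bash
python3 st.py; python3 - <<'E'
from h import *
p,d=cams.capture('wrist'); I=info('wrist')
F=[]
for i in range(6):
    cams.capture('wrist'); F.append(readout.sense()['force'])
print(np.mean(F,0),np.std(F,0))
save('w6.png',cv2.resize(p[130:290,200:360],(640,640),interpolation=cv2.INTER_CUBIC))
E
python3 st.py
```

```text
13.85 tcp [508.7  232.25 111.32] F [ 0.28  0.   -0.19] part xy [ 36.  -29.1] press 4.08 tilt [ 0.0001 -0.    ] gw 0.25
[0.69222339 0.31951138 0.32289687] [0.32042805 0.43686725 0.44345196]
14.2 tcp [508.68 232.26 111.31] F [1.13 1.06 0.58] part xy [ 36.  -29.1] press 4.09 tilt [0.0001 0.    ] gw 0.254
```

View pics/w6.png

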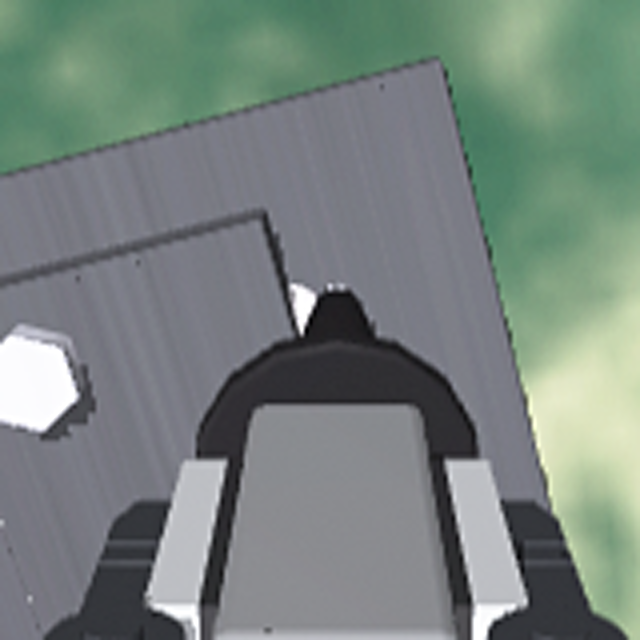

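The crop shows the tip on the base plate, right beside the start of the weld. The wrist force rose about 1.6 N, which fits a press of about 4 mm. I'll trace the long leg now.

Request:
{"method": "step_arm", "body": {"plan": "-0.29 0.08 0 0 0; -0.58 0.15 0 0 0; -0.87 0.23 0 0 0; -1.16 0.31 0 0 0; -1.45 0.39 0 0 0; -1.74 0.46 0 0 0; -2.03 0.54 0 0 0; -2.32 0.62 0 0 0; -2.61 0.69 0 0 0; -2.9 0.77 0 0 0"}}

```text
time_s: 15.2
eef_pos: [478.6, 228.9, 111.3]
ee_rot: [0.0, 0.997, -0.074, 0.0]
force: [1.3, -0.6, 1.1]
grip_width: 0.252
```

```bash
python3 st.py
```

```text
15.2 tcp [478.61 228.89 111.32] F [ 1.31 -0.56  1.05] part xy [  5.7 -29.1] press 4.08 tilt [ 0. -0.] gw 0.252
```

Request:
{"method": "step_arm", "body": {"plan": "-0.29 0.08 0 0 0; -0.58 0.15 0 0 0; -0.87 0.23 0 0 0; -1.16 0.31 0 0 0; -1.45 0.39 0 0 0; -1.74 0.46 0 0 0; -2.03 0.54 0 0 0; -2.32 0.62 0 0 0; -2.61 0.69 0 0 0; -2.9 0.77 0 0 0"}}

```text
time_s: 16.2
eef_pos: [448.8, 225.6, 111.3]
ee_rot: [-0.0, 0.997, -0.074, 0.0]
force: [1.8, -0.5, 0.4]
grip_width: 0.251
```

```bash
python3 st.py
```

```text
16.2 tcp [448.78 225.6  111.31] F [ 1.76 -0.53  0.41] part xy [-24.3 -29. ] press 4.09 tilt [ 0. -0.] gw 0.251
```

Request:
{"method": "step_arm", "body": {"plan": "-0.29 0.08 0 0 0; -0.58 0.15 0 0 0; -0.87 0.23 0 0 0; -1.16 0.31 0 0 0; -1.45 0.39 0 0 0; -1.61 0.43 0 0 0; -1.61 0.43 0 0 0; -1.69 0.14 0 0 0; -1.77 -0.15 0 0 0; -1.84 -0.44 0 0 0"}}

```text
time_s: 17.2
eef_pos: [431.4, 232.9, 111.2]
ee_rot: [0.0, 0.997, -0.074, -0.0]
force: [1.2, -1.0, 0.1]
grip_width: 0.246
```

```bash
python3 st.py
```

```text
17.2 tcp [431.42 232.91 111.23] F [ 1.23 -1.02  0.14] part xy [-40.8 -19.8] press 4.17 tilt [-0.0003 -0.0002] gw 0.246
```

Request:
{"method": "step_arm", "body": {"plan": "-0.08 -0.29 0 0 0; -0.15 -0.58 0 0 0; -0.23 -0.87 0 0 0; -0.31 -1.16 0 0 0; -0.38 -1.45 0 0 0; -0.46 -1.74 0 0 0; -0.54 -2.03 0 0 0; -0.61 -2.32 0 0 0; -0.69 -2.61 0 0 0; -0.77 -2.9 0 0 0"}}

```text
time_s: 18.2
eef_pos: [428.1, 262.8, 111.3]
ee_rot: [0.0, 0.997, -0.074, -0.0]
force: [-1.2, -1.2, -0.2]
grip_width: 0.255
```

```bash
python3 st.py
```

```text
18.2 tcp [428.11 262.77 111.3 ] F [-1.25 -1.2  -0.25] part xy [-40.7  10.2] press 4.1 tilt [-0. -0.] gw 0.255
```

Request:
{"method": "step_arm", "body": {"plan": "-0.08 -0.29 0 0 0; -0.15 -0.58 0 0 0; -0.23 -0.87 0 0 0; -0.31 -1.16 0 0 0; -0.34 -1.28 0 0 0; -0.34 -1.28 0 0 0; -0.34 -1.28 0 0 0"}}

```text
time_s: 18.9
eef_pos: [426.7, 275.9, 111.3]
ee_rot: [-0.0, 0.997, -0.074, 0.0]
force: [-0.6, 0.9, 0.4]
grip_width: 0.252
```

```bash
python3 st.py
```

```text
18.9 tcp [426.68 275.87 111.35] F [-0.65  0.89  0.43] part xy [-40.6  23.5] press 4.05 tilt [0.0001 0.0006] gw 0.252
```

Request:
{"method": "step_arm", "body": {"plan": "0 0 -0.3 0 0; 0 0 -0.7 0 0; 0 0 -2 0 0; 0 0 -4.5 0 0; 0 0 -7.5 0 0; 0 0 -10.5 0 0; 0 0 -12.5 0 0; 0 0 -13 0 0; 0 0 -13 0 0"}}

```text
time_s: 19.8
eef_pos: [426.7, 275.6, 241.3]
ee_rot: [-0.0, 0.997, -0.074, 0.0]
force: [0.5, 0.3, -2.4]
grip_width: 0.25
```

Request:
{"method": "step_arm", "body": {"plan": "1 2 0 0 0; 2.7 5.5 0 0 0; 4.6 9 0 0 0; 6.4 12.6 0 0 0; 8.2 16.2 0 0 0; 10 19.8 0 0 0; 11.7 23.2 0 0 0; 12.8 25.3 0 0 0; 13.15 25.98 0 0 0; 13.15 25.98 0 0 0"}}

```text
time_s: 20.8
eef_pos: [518.0, -1.1, 240.0]
ee_rot: [-0.0, 0.997, -0.075, -0.001]
force: [0.0, 0.4, -0.4]
grip_width: 0.249
```

```bash
python3 st.py; python3 - <<'E'
from h import *
s=readout.sense(); q=s['ee_rot']; T=R.from_quat([*q[1:],q[0]]).as_matrix()
I=info('wrist'); p,d=cams.capture('wrist')
print('tip pred px',proj(s['eef_pos']+T@[0,0,105.4],I)); P=cloud(d,I)
# shaft points below the collar
m=(P[...,2]>s['eef_pos'][2]-104)&(P[...,2]<s['eef_pos'][2]-24)&(np.hypot(P[...,0]-s['eef_pos'][0],P[...,1]-s['eef_pos'][1])<15)
v,u=np.nonzero(m); 
if len(v): print('top rows',[(r,u[v==r].mean().round(1),P[r,u[v==r]].mean(0).round(1)) for r in np.unique(v)])
mh=((P[...,2]>106)&(P[...,2]<116)&(np.hypot(P[...,0]-518,P[...,1])<45)&~m).astype(np.uint8); q=P[mh>0]; print(np.round(cv2.minAreaRect(q[:,:2].astype(np.float32))[0],1),len(q))
save('w7.png',cv2.resize(p[130:290,200:360],(640,640),interpolation=cv2.INTER_CUBIC))
E
```

```text
20.8 tcp [517.97  -1.1  240.05] F [ 0.02  0.4  -0.36] part xy [  19.  -261.9] press -124.65 tilt [-0.0023  0.0006] gw 0.249
tip pred px [283.71581586 201.6174409 ]
top rows [(np.int64(199), np.float64(284.0), array([520.9,  -1.7, 138.6])), (np.int64(200), np.float64(284.0), array([520.3,  -1.6, 139.5])), (np.int64(201), np.float64(284.0), array([520.2,  -1.6, 142. ])), (np.int64(202), np.float64(284.0), array([522.2,  -1.9, 151.8])), (np.int64(203), np.float64(284.0), array([522.4,  -1.9, 155.1])), (np.int64(204), np.float64(284.0), array([522.4,  -1.9, 157.8])), (np.int64(205), np.float64(284.0), array([523. ,  -2. , 162.5])), (np.int64(206), np.float64(284.0), array([523. ,  -2. , 164.8])), (np.int64(207), np.float64(284.0), array([523.4,  -2.1, 168.7])), (np.int64(208), np.float64(284.0), array([523.5,  -2.1, 171.2])), (np.int64(209), np.float64(284.0), array([523.8,  -2.1, 174.6])), (np.int64(210), np.float64(284.0), array([524. ,  -2.1, 177.4])), (np.int64(211), np.float64(283.8), array([523.7,  -2. , 178.8])), (np.int64(212), np.float64(283.7), array([523.6,  -1.8, 180.5])), (np.int64(213), np.float64(284.0), array([521.9,  -1.8, 177.4]))]
[518.7  -0.7] 3480
```

View pics/w7.png

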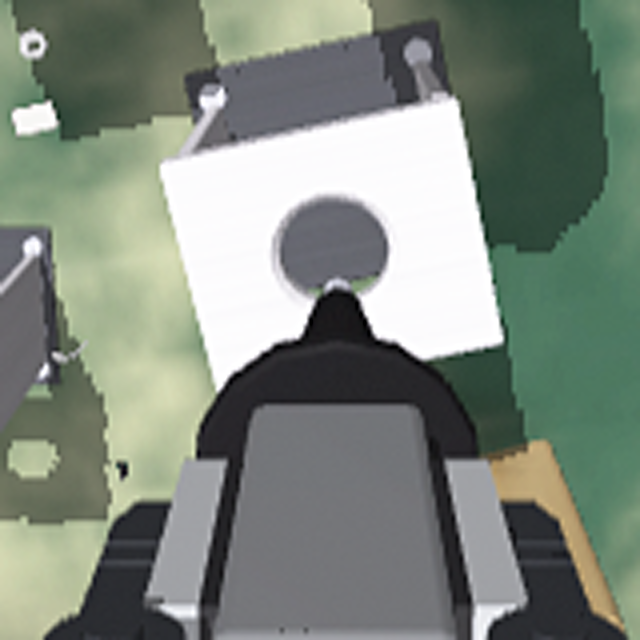

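The hole at (330,245 in the crop) lines up with the tip at its true height. The tip's pixel row matches the one before tracing, so the probe did not slip. Lowering it now.

Request:
{"method": "step_arm", "body": {"plan": "0 0 1 0 0; 0 0 2.5 0 0; 0 0 4 0 0; 0 0 5.5 0 0; 0 0 7 0 0; 0 0 8.5 0 0; 0 0 9.8 0 0; 0 0 10.5 0 0; 0 0 10.9 0 0; 0 0 10.9 0 0"}}

```text
time_s: 21.85
eef_pos: [518.1, -0.3, 132.0]
ee_rot: [-0.0, 0.997, -0.074, -0.0]
force: [-0.6, -0.0, -2.0]
grip_width: 0.25
```

```bash
python3 st.py
```

```text
21.85 tcp [ 5.1808e+02 -3.0000e-01  1.3199e+02] F [-0.56 -0.01 -1.96] part xy [  19.3 -261.2] press -16.59 tilt [-0.0005  0.0001] gw 0.25
```

Request:
{"method": "step_arm", "body": {"plan": "0 0 0.1 0 0; 0 0 0.13 0 0; 0 0 0.13 0 0; 0 0 0.13 0 35; 0 0 0.13 0 45; 0 0 0.13 0 60; 0 0 0.13 0 80; 0 0 0.13 0 100; 0 0 0.13 0 100; 0 0 0.13 0 100"}}

```text
time_s: 22.85
eef_pos: [518.3, -0.7, 131.0]
ee_rot: [0.0, 0.997, -0.074, -0.0]
force: [-0.7, -0.1, 0.3]
grip_width: 0.997
```

Request:
{"method": "step_arm", "body": {"plan": "0 0 0 0 100; 0 0 -1 0 100; 0 0 -3 0 100; 0 0 -6 0 100; 0 0 -9 0 100; -2 0 -12 0 100; -4 0 -13 0 100; -4 0 -13 0 100; -4 0 -13 0 100"}}

```text
time_s: 23.75
eef_pos: [478.9, 5.2, 261.4]
ee_rot: [0.0, 0.997, -0.074, 0.0]
force: [-0.1, 0.2, -0.1]
grip_width: 0.994
```

```bash
python3 - <<'E'
from h import *
s=readout.sense(); I=info('wrist'); p,d=cams.capture('wrist'); save('w8.png',p); P=cloud(d,I)
print(s['time_s'],s['eef_pos'].round(1),s['ee_rot'].round(4),s['grip_width'])
for lo,hi in [(168,182),(106,115),(50.5,60)]:
    m=((P[...,2]>lo)&(P[...,2]<hi)).astype(np.uint8); n,l,st,c=cv2.connectedComponentsWithStats(m)
    for i in range(1,n):
        if st[i,4]>90:
            q=P[l==i]; r=cv2.minAreaRect(q[:,:2].astype(np.float32)); print(lo,np.round(c[i]),st[i,4],np.round(np.median(q,0),1),'ctr',np.round(r[0],1),'sz',np.round(r[1],1),round(r[2],1))
E
```

```text
23.75 [478.9   5.2 261.4] [ 1.000e-04  9.972e-01 -7.420e-02  5.000e-04] 0.9941566098418465
168 [310.   3.] 226 [609.6 -31.1 170.6] ctr [609.8 -31.8] sz [24.9  4.4] 81.4
168 [283. 153.] 953 [ 5.195e+02 -4.000e-01  1.749e+02] ctr [518.9  -0.6] sz [22.  21.4] 81.4
106 [298.  32.] 137 [603.9 -24.5 110.9] ctr [609.4 -27.6] sz [50.4 15.3] 70.6
106 [284. 142.] 2843 [523.5  -3.1 110.7] ctr [518.6  -0.8] sz [54.2 64.1] 3.7
106 [334. 256.] 1618 [405.  -33.8 112.5] ctr [403.4 -33.9] sz [36.1 45. ] 8.1
50.5 [67. 21.] 1407 [659.4 187.   57.7] ctr [659.2 185.3] sz [125.7  10.6] 66.0
50.5 [142.  18.] 165 [651.6 115.9  55. ] ctr [651.4 116.3] sz [ 2.1 33.4] 64.9
50.5 [218.  55.] 132 [598.2  41.4  55.3] ctr [609.2  50.2] sz [31.8 66.2] 48.2
50.5 [550. 112.] 512 [ 504.4 -275.8   56.5] ctr [ 504.1 -276. ] sz [29.  17.6] 4.0
50.5 [499. 116.] 544 [ 509.2 -223.6   56.5] ctr [ 508.8 -224.8] sz [26.9 26.4] 39.7
50.5 [547. 166.] 605 [ 449.1 -275.5   56.6] ctr [ 448.6 -278. ] sz [26.4 25.5] 87.0
50.5 [493. 169.] 312 [ 454.  -219.5   56.6] ctr [ 453.2 -220.7] sz [34.8  9.2] 85.7
50.5 [323. 222.] 112 [420.4 -30.4  55.6] ctr [420.1 -31.5] sz [ 2.4 44.2] 8.1
50.5 [545. 250.] 362 [ 354.8 -283.7   56.1] ctr [ 343.3 -282.1] sz [13.6 58.4] 66.8
```

The probe hangs as before: top at z=174.9, within 0.3 mm of the hole's centre. The visible keys are all up at 56.5 mm. Last is the large round key.

Request:
{"method": "step_arm", "body": {"plan": "1 4 0 0 60; 2 8.3 0 0 20; 3 12.5 0 0 0; 4 16.8 0 0 0; 5 21 0 0 0; 6 25 0 0 0; 6.8 28.16 2 0 0; 6.8 28.16 6 0 0; 6.8 28.16 10 0 0; 6.8 28.16 14 0 0"}}

```text
time_s: 24.8
eef_pos: [504.1, -283.7, 118.3]
ee_rot: [-0.0, 0.997, -0.075, -0.001]
force: [0.2, 0.3, 0.1]
grip_width: -0.002
```

Request:
{"method": "step_arm", "body": {"plan": "0 0 2 0 0; 0 0 4 0 0; 0 0 5.5 0 0; 0 0 5.8 0 0; 0 0 5.8 0 0"}}

```text
time_s: 25.3
eef_pos: [504.3, -283.4, 62.3]
ee_rot: [-0.0, 0.997, -0.074, -0.001]
force: [-0.5, -0.4, -0.2]
grip_width: -0.0
```

Request:
{"method": "step_arm", "body": {"plan": "0 0 0.4 0 0; 0 0 0.8 0 0; 0 0 1.1 0 0; 0 0 1.25 0 0; 0 0 1.35 0 0; 0 0 1.35 0 0; 0 0 1.35 0 0; 0 0 1.35 0 0"}}

```text
time_s: 26.1
eef_pos: [504.7, -283.7, 50.1]
ee_rot: [0.0, 0.997, -0.074, 0.001]
force: [0.7, -0.2, 5.9]
grip_width: 0.001
```

Request:
{"method": "step_arm", "body": {"plan": "0 0 -1 0 0; 0 0 -4 0 0; 0 0 -8 0 0; 0 0 -12 0 0; 0 0 -16 0 0; 0 0 -18 0 0; 0 0 -18 0 0; 0 0 -18 0 0"}}

```text
time_s: 26.9
eef_pos: [503.9, -283.0, 228.9]
ee_rot: [-0.0, 0.997, -0.074, -0.001]
force: [0.4, 0.1, 0.0]
grip_width: -0.0
```

```bash
python3 - <<'E'
from h import *
s=readout.sense(); I=info('wrist'); p,d=cams.capture('wrist'); P=cloud(d,I)
print(s['time_s'],s['eef_pos'].round(1),s['force'].round(1))
m=((P[...,2]>50.5)&(P[...,2]<62)&(abs(P[...,0]-480)<60)&(abs(P[...,1]+280)<90)).astype(np.uint8); n,l,st,c=cv2.connectedComponentsWithStats(m)
for i in range(1,n):
    if st[i,4]>60: print(np.median(P[l==i],0).round(1),st[i,4])
p,d=cams.capture('top'); save('top2.png',p); P=cloud(d,info('top')); D=np.load('top.npz'); P0=cloud(D['d'],info('top'))
for nm,x,y in [('can',616,-37),('bottle',674,-175),('tall',404,-34),('squat',613,57),('probe',518.5,-1)]:
    o=[]
    for Q in(P0,P):
        k=(np.hypot(Q[...,0]-x,Q[...,1]-y)<30)&(Q[...,2]>60 if nm!='probe' else Q[...,2]>165); o.append(np.r_[Q[k].mean(0),Q[k][:,2].max(),k.sum()].round(1))
    print(nm,*o)
pp=p[130:330,130:460]; save('top2_c.png',cv2.resize(pp,(792,480),interpolation=cv2.INTER_CUBIC))
E
```

```text
26.9 [ 503.9 -283.   228.9] [0.4 0.1 0. ]
[ 499.3 -340.6   56.6] 420
[ 505.2 -283.4   56.5] 702
[ 509.7 -226.2   56.5] 507
[ 451.5 -279.4   56.5] 522
[ 445.3 -336.3   56.5] 157
[ 454.4 -221.5   56.3] 319
can [618.2 -32.2 160.6 199.4 551. ] [618.1 -32.3 160.3 200.9 554. ]
bottle [ 678.1 -173.3  154.3  248.7  740. ] [ 678.2 -173.4  154.7  249.6  740. ]
tall [404.1 -31.4 109.2 116.5 355. ] [404.  -31.3 109.1 116.2 354. ]
squat [616.3  62.3  83.6  89.2 362. ] [616.4  62.1  83.5  88.9 365. ]
probe [517.9   1.2 174.1 179.3 111. ] [518.2   2.  174.4 180.2 111. ]
```

View pics/top2_c.png

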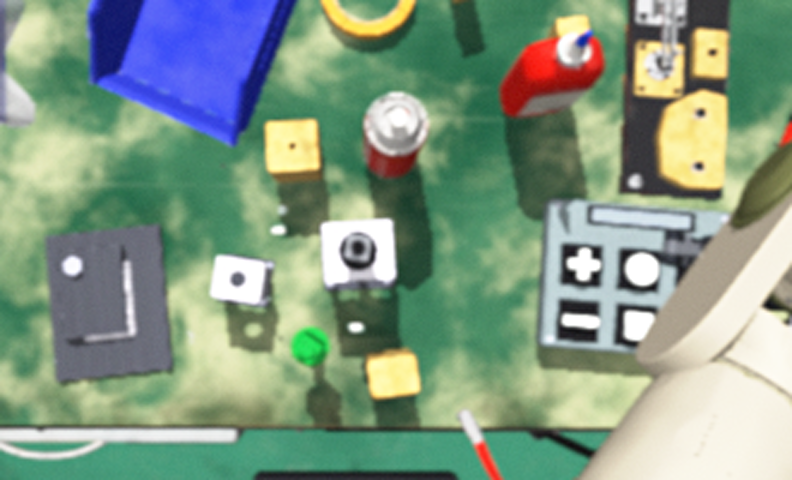

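The final top view shows the probe hanging in the large holder at (279,235) and everything else where it was. All six keys are up at 56.5 mm, and the arm is clear.

```bash
python3 -c "
from rig import workorder; print(workorder.finish_job())"
```

```text
the job is handed in; nothing more can be done
None
```

The weld test is done and handed in after about 27 s of robot time; the hand-in gives no verdict, so whether it passed isn't known.

- **Keys:** I pressed triangle, bar, cross and, last, the large round key. Bar, cross and large round were read fully down (fingertips at z about 50.0 mm). For the triangle I read 51.2 mm, about 4.8 mm of travel, then pushed a little further without a second reading.
- **Seam:** The probe was traced along the seam at about 3 cm/s, pushed in about 4.1 mm throughout. It ran about 2 mm outside the nominal seam line, on purpose, to keep the ball off the weld bead. The push depth comes from the arm pose, and a rise of about 1.6 N in wrist force at the start supports it.
- **Last checks:**
  - The probe hangs within 0.3 mm of the hole's centre, at the same height as at the start.
  - All six keys are up at about 56.5 mm.
  - The can, bottle and both blocks have moved less than 0.5 mm.
  - The gripper is clear.
- **My slip:** When leaving the cross key, one wrong row slid the closed fingertips forward off the key for 0.1 s before the lift. Only the display strip lies that way. The force during that moment was not measured; all keys read up afterwards.

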